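Clamp a connecting rod with a quarter-turn hammer-head bolt

TASK

Clamp the connecting rod in the bench fixture, ready for its cap bolts to be tightened: lay it flat in the two rests with its big end on the wide block between the dowels and the end stop, swing the hinged strap down flat over its shank, then drop the hammer-head bolt (the one with the flat wing) through the strap into the rail with its head along the slot, press it down against its spring, give it a quarter turn and let it rise so that its head is caught crosswise under the lips. Let go of everything, and leave the round-knobbed screw, the piston, the valve and the tin where they stand.

Things in the scene. Friction and masses are not known exactly. Their poses are not given: they have to be found in the camera images.
- fixture: Clamping fixture fixed on the bench. Origin: middle of its underside, below the crossing of rod and rail; z up. Strut rail along x, -128 to +46 mm, 51 mm wide, top at z 55 mm. Two rests along y, seats at z 61: big-end block (64 wide, y 38 to 110) with two 12 mm dowels before (y 43, x +-26) and an end stop behind (y 102), 3 mm clear of the big end; narrow block (y -69 to -35) with 15 mm cheeks 34 apart.
- rod_seat (a point): Point on the fixture (its x 0, y 20, z 61 mm) where the rod's origin belongs; the rod's axes are then parallel to the fixture's, same way round.
- slot (a point): Point on the fixture (its x -52, y 0, z 55 mm): middle of the rail slot at rail-top height, below the middle of the lowered strap's slot; the bolt goes in here. The rail's slot is 22 mm wide along the fixture's x. The lips' in-turned edges reach 7 mm below the rail top and catch the head by its upper face; the channel inside is 45 mm wide, its floor 42 mm below the rail top.
- strap (a joint): Hinge of the strap, rad: 0 = level on the shank of a seated rod (strap top 34 mm above the rail top), growing as it swings up; starts at 1.58 to 1.85, upright or leaning back from the rod; stop at 2.1. Stiff: it stays where it is left, about 5 N at the tip moves it.
- strap_tip (a point): On the strap, 110 mm from the hinge pin, midway in width and thickness, 15 mm from its free end. The strap is a dark steel bar 40 mm wide, 12 mm thick, with a slot 26 mm wide from 37 to 83 mm from the pin; its nose, 93 to 125 mm from the pin, is 24 mm wide: pinch it there from above with the fingertips, since it comes to lie on the shank.
- strap_hinge (a point): On the strap's hinge pin (axis along the fixture's y; its x -112, z 83 mm, that is 28 mm above the rail top). The strap swings in the fixture's x-z plane; its tip lies towards +x when down. The hinge cheeks are 52 mm wide.
- con_rod: Steel connecting rod lying flat, 172 mm long, about 0.4 kg, loose. Origin at its underside, z up, long axis y. Big end (62 mm round, 20 mm thick, 82 mm over its bosses) centred at y +48 mm, small end (28 mm round) at y -72 mm. Shank from y -58 to +18 mm: 26 mm wide, z 4 to 16 mm. Centre of mass at y +17 mm.
- big_end (a point): Centre of the rod's big end (rod y 48.5 mm, z 10 mm).
- rack: Wooden block 118 x 56 x 50 mm, fixed, with two pockets in its top, 29 mm either side of the middle along its long axis x, each 42 (along x) x 24 mm, 46 mm deep. Origin: middle of the underside. One pocket holds the hammer-head bolt, the other the round-knobbed screw.
- t_bolt: Hammer-head bolt, 117 mm tall, 0.23 kg, upright in the rack, its cup on the rack's top. Origin: centre of the head's underside, z up. Head 36 mm along x, 18 along y, 7 thick; above it an 18 mm square neck (z 7 to 10) that keeps it from turning once between the lips. Shank 13 mm. Dark flat wing on top: 46 mm along x, 13 thick along y, z 85 to 117: grip it across y. Free cup: rim 36 mm wide at z 40.
- cup (a joint): Travel of the bolt's spring cup up the shank, m: 0 = free, 0.018 = stop; 6 N to start it, 0.5 N more per mm. With the strap down, it meets the strap when the bolt's origin is 6 mm below the rail top. Turn the bolt with its origin 18 to 23 mm below the rail top; caught under the lips it stands at 14 mm and the cup reads about 0.008.
- knob_screw: Bystander in the other rack pocket: clamp screw, 109 mm tall, round black star knob 52 mm wide. Origin at its foot.
- piston: Bystander: aluminium piston, 66 mm wide, 57 mm tall. Origin: centre of its underside.
- valve: Bystander: engine valve standing on its 36 mm head beside the rail, 92 mm tall. Origin: centre of its underside.
- paste_tin: Bystander: round tin, 48 mm wide, 30 mm tall, beside the rail. Origin: centre of its underside.

How it is judged:
By the outcome, as a careful person would: the job done as asked, in the order asked, and still so for the second after the job is handed in, with the robot touching nothing.
It also fails if it takes over 72 s, if anything falls off the work surface, if the arm or the gripper's body presses on something with over 40 N, if the wrist force passes 120 N, or if a joint passes its speed limit or range.

ROBOT

A 7-joint arm with a two-finger parallel gripper is mounted at the origin on a cart in front of the work surface, level with it; the furniture and walls round the work are solid. World frame = base frame: x ahead of the robot, y to its left, z up, the work surface at z = 0. Lengths are in m, angles in rad, forces in N, time in s.
With the tool pointing down it reaches from about 0.425 to 0.875 m from the base axis. Payload 4.7 kg.
Tool frame: the origin (TCP) lies at the very end of the fingers, on their centre line; the grasp point (between the pads) lies 19 mm behind it; z points along the fingers, y is the line along which they close (so a half turn about z gives the same grasp; the last joint's range is limited). The gripper opens to 87 mm and grips with 3 to 60 N. Pads are 19 mm wide; open, the fingers measure 117 mm over their backs; the gripper's body (75 mm by 190 mm) begins 51 mm behind the grasp point.
Start: joints at [-1.237, 0.321, -0.07, 1.45, 0.023, 1.371, -0.057], TCP at [0.204, 0.617, 0.188] pointing down, gripper open.
Joint ranges: [-2.86, 2.86], [-0.3, 2.09], [-1.38, 1.24], [0.06, 2.45], [-1.56, 4.7], [0.09, 2.05], [-2.69, 2.69]. Speed limits (rad/s): [2.57, 2.57, 3.14, 3.14, 3.14, 3.14, 3.14].

INTERFACE

Orientations are given as a rotation vector (axis times angle).
In Python, from bench import get_state, get_image, get_calibration, close_job gives the robot as it stands.
- The arm moves only by the shell command python3 -m crank 'ROWS' [FORCE]. ROWS is JSON, a list of rows, each a list of 5 numbers: the opening, from 0 (shut) to 1 (fully open), then the shift along the world's x, y, z in units of 0.2 m (1.0 is 0.2 m), then the turn about the world's z in units of 2 pi rad (1.0 is 2 pi rad). A call has 1 to 5 rows; each row is the pose to reach, as a shift and turn from the pose commanded when the call began, turning the shorter way round; what a row does not reach only later rows make up. A row lasts 1/8 s, in which the tool goes at most 62.5 mm and 10.7 degrees, less where a joint would pass 70% of its speed; a pose out of reach is approached as far as the arm can. A call with a number of a shift or a turn outside -1 to 1 is refused whole. A call with a gripper value outside its range is refused whole. The fingers move at their own pace and stop on an object; FORCE is the grip in N (left out, the last holds). Time passes only in rows, so rows that repeat a pose let the fingers close. It gives the time, the measured TCP pose, the force, the opening and the grip force at its end, in the units of the state.
- get_state(): the state, without advancing time (a new reading comes with each control period).
- get_image(name): name is "scene" or "top" or "wrist"; returns the picture (420x560x3 uint8, red, green, blue); there is no depth.
- get_calibration(name): a dict with "fovy" (degrees; the focal length in pixels is half the picture's height over the tangent of half this angle, whatever the lens; pixels are square), "cx", "cy" (the principal point, pixels), "R" (3x3) and "t" (3): a world point X has camera coordinates R X + t. Camera axes: x right, y down, z forward; pixel columns grow to the right and rows downward; lengths in m; the calibration is good to about 2 mm. A picture is of the moment at which its call begins: read the wrist's pose just before it. get_calibration takes no time and is no camera call; for the wrist camera it gives the pose at the moment of the call.
- close_job(): hands the job in; it is judged then, once.
The state is a dict: "time": time; "joint_positions": joint angles; "qd": joint speeds; "joint_torque": joint torques, N m; "position": TCP position; "tool_rot": TCP orientation; "ft_force": force on the tool from outside, world axes, zero at the start; "torque": the same for the moment, N m; "grip_width": opening from 0.0 (shut) to 1.0 (fully open); "grip_force": force on a finger pad.
Only numpy, scipy, OpenCV 4.12 (cv2) and the standard library are available. Lean on these libraries where they do the work, as an engineer would, in place of code of your own. Each camera call takes 0.05 s, during which the arm holds its last target. There are 200 camera calls.

## Working session

There is one attempt and no reset: what is moved stays moved. The work goes in short steps, Python scripts to look and compute and a shell command to move; the robot and the scene stay as the last step left them, time stands still between calls to the robot, and variables do not carry over. Pictures are saved under pics/ and viewed, at most 10 in all, crops included, and the job is handed in when it is done.

```bash
mkdir -p pics
cat > h.py <<'E'
import numpy as np, cv2
from bench import *
def snap(n,f):
    c=get_calibration(n); im=get_image(n); cv2.imwrite(f'pics/{f}.png',im[:,:,::-1]); np.savez(f'pics/{f}.npz',R=c['R'],t=c['t'],k=[c['fovy'],c['cx'],c['cy']]); return im
def ray(f,u,v):
    d=np.load(f'pics/{f}.npz'); fo,cx,cy=d['k']; F=210/np.tan(np.radians(fo)/2)
    r=d['R'].T@np.array([(u-cx)/F,(v-cy)/F,1]); o=-d['R'].T@d['t']; return o,r/np.linalg.norm(r)
def onz(f,u,v,z):
    o,r=ray(f,u,v); return o+r*(z-o[2])/r[2]
def tri(f1,p1,f2,p2):
    A=[];b=[]
    for f,p in((f1,p1),(f2,p2)):
        o,r=ray(f,*p); P=np.eye(3)-np.outer(r,r); A.append(P); b.append(P@o)
    x=np.linalg.lstsq(np.vstack(A),np.hstack(b),rcond=None)[0]
    o1,r1=ray(f1,*p1);o2,r2=ray(f2,*p2);n=np.cross(r1,r2)
    return x,abs((o2-o1)@n)/np.linalg.norm(n)
def proj(f,X):
    d=np.load(f'pics/{f}.npz'); fo,cx,cy=d['k']; F=210/np.tan(np.radians(fo)/2)
    c=d['R']@np.array(X)+d['t']; return c[:2]/c[2]*F+[cx,cy]
E
python3 - <<'E'
from h import *
ims=[snap(n,n+'0') for n in('scene','top','wrist')]
for n in('scene','top','wrist'):
    c=get_calibration(n);print(n,c['fovy'],np.round(-np.array(c['R']).T@c['t'],3), np.round(np.array(c['R'])[2],2))
for n,im in zip('stw',ims): pass
s=get_state();print(s['position'],s['tool_rot'],s['grip_width'])
a=cv2.resize(ims[1],(800,600),interpolation=2);cv2.imwrite('pics/top0b.png',a[:,:,::-1])
a=cv2.resize(ims[0],(800,600),interpolation=2);cv2.imwrite('pics/scene0b.png',a[:,:,::-1])
E
```

```text
scene 44.929691106878984 [-0.328  0.56   0.648] [ 0.74 -0.42 -0.53]
top 43.09333258360874 [0.345 0.111 1.54 ] [ 0.08  0.   -1.  ]
wrist 59.270516745924674 [0.125 0.641 0.383] [ 0.28 -0.1  -0.95]
[0.20422676 0.61658781 0.1871978 ] [-5.00103078e-01 -3.10138051e+00  2.33012004e-03] 0.9966761295268978
```

View pics/top0b.png

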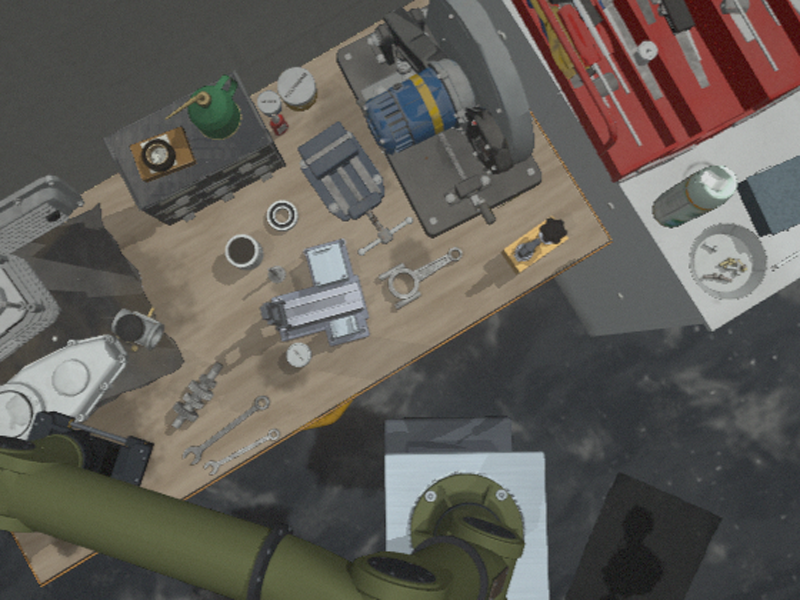

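View pics/scene0b.png

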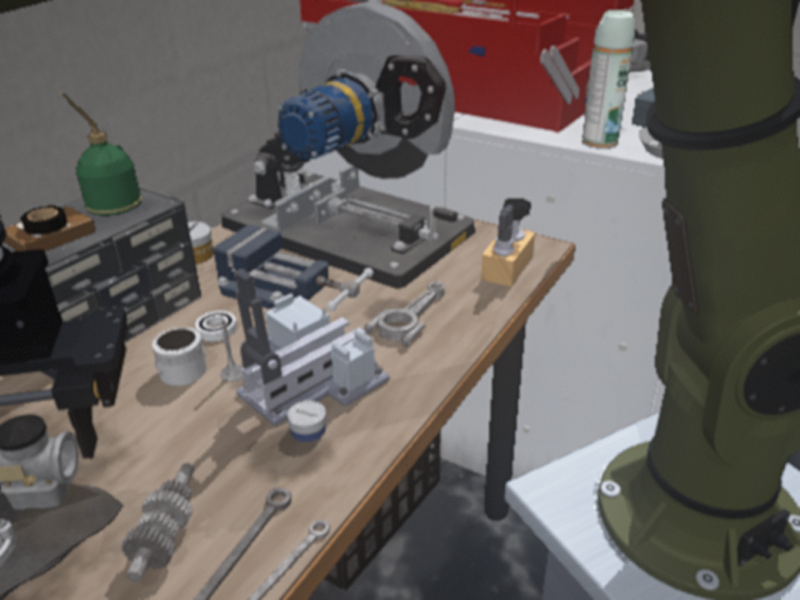

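The overhead view (enlarged by 1.4286) shows:
- Rail from (265,312) to (365,297), hinge at its left end.
- Big-end block at (327,262), narrow block at (345,328).
- Rod big end at (403,283), small end at (456,253).
- Bolt at (527,247) and knob screw at (553,230) in the rack.
- Valve at (277,273), tin at (298,355), piston at (242,250).

The scene view shows the strap upright at the hinge.

Run:
```python
from h import *
k=560/800
P={'railL':(265,312,.055),'railR':(365,297,.055),'bigblk':(327,262,.061),'narrow':(345,328,.076),'big':(403,283,.02),'small':(456,253,.02),'bolt':(527,247,.12),'knob':(553,230,.109),'valve':(277,273,.09),'tin':(298,355,.03)}
for n,(u,v,z) in P.items(): print(n,onz('top0',u*k,v*k,z).round(3))
c=get_calibration('wrist');print(np.round(c['R'],2),c['cx'],c['cy'])
```

```text
railL [0.433 0.39  0.055]
railR [0.459 0.194 0.055]
bigblk [0.528 0.267 0.061]
narrow [0.398 0.232 0.076]
big [0.488 0.119 0.02 ]
small [0.547 0.011 0.02 ]
bolt [ 0.543 -0.116  0.12 ]
knob [ 0.576 -0.169  0.109]
valve [0.505 0.36  0.09 ]
tin [0.348 0.329 0.03 ]
[[ 0.31  0.95 -0.  ]
 [ 0.91 -0.3   0.3 ]
 [ 0.28 -0.1  -0.95]] 279.04672721338386 209.51170190829495
```

```bash
python3 -m crank '[[1,0,0,0.3,0],[1,0.1,-0.2,0.56,-0.03],[1,0.2,-0.5,0.56,-0.06],[1,0.3,-0.75,0.56,-0.09],[1,0.4,-1,0.56,-0.119]]'; python3 -m crank '[[1,0.2,-0.3,0,0],[1,0.4,-0.6,0,0],[1,0.6,-0.85,0,0],[1,0.8,-1,0,0],[1,0.93,-1,0,0]]'
```

```text
time: 0.78
position: [0.2851, 0.4149, 0.3001]
tool_rot: [1.607, 2.699, 0.001]
ft_force: [0.2, 0.9, -0.1]
grip_width: 0.998
grip_force: 0.0
time: 1.4
position: [0.4727, 0.2126, 0.3007]
tool_rot: [1.607, 2.698, 0.001]
ft_force: [0.3, 1.5, 0.8]
grip_width: 1.001
grip_force: 0.0
```

```bash
python3 -m crank '[[1,0,-0.1,0,0],[1,0,-0.1,0,0]]'
python3 - <<'E'
from h import *
im=snap('wrist','w1'); snap('top','top1'); snap('scene','scene1')
cv2.imwrite('pics/w1b.png',cv2.resize(im,(800,600),interpolation=2)[:,:,::-1])
print(get_state()['position'],get_state()['tool_rot'])
E
```

```text
time: 1.65
position: [0.4701, 0.1954, 0.3001]
tool_rot: [-1.601, -2.702, 0.001]
ft_force: [-0.4, 0.2, 0.1]
grip_width: 1.001
grip_force: 0.0
[0.46940967 0.19821668 0.30025168] [-1.59518613e+00 -2.70585004e+00 -1.26852300e-03]
```

View pics/w1b.png

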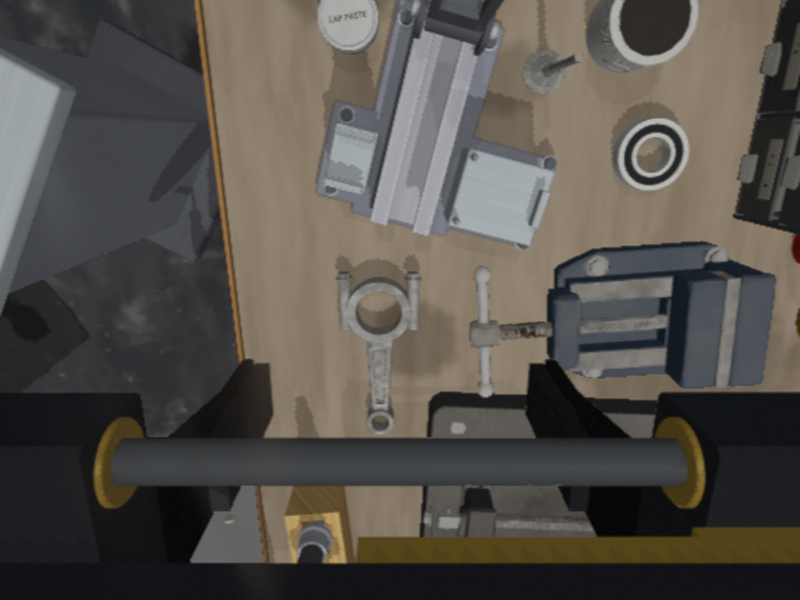

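The wrist view (enlarged by 1.4286) shows the rod with its big end at (378,310) and small end at (380,422). The fixture's rail end is at (371..431, 220..235), the big block around (500,195) and the narrow block around (350,160). Next I want a magnified fixture crop.

Run:
```python
from h import *
im=cv2.imread('pics/w1.png')[0:180,210:400]
cv2.imwrite('pics/w1c.png',cv2.resize(im[:150],None,fx=4,fy=4,interpolation=cv2.INTER_CUBIC))
k=.7
print('yaw',get_calibration('wrist')['R'])
for n,p,q in(('big',(378,310),(403,283)),('small',(380,422),(456,253))):
    p=np.array(p)*k;q=np.array(q)*k
    print(n,onz('w1',*p,.02).round(4),[a.round(4) for a in tri('w1',p,'top0',q)])
```

```text
yaw [[ 8.74901208e-01  4.84301431e-01  1.28203822e-05]
 [ 4.62125419e-01 -8.34847671e-01  2.99114465e-01]
 [ 1.44872267e-01 -2.61689682e-01 -9.54217238e-01]]
big [0.4892 0.1161 0.02  ] [array([0.4879, 0.1187, 0.0284]), np.float64(0.0006)]
small [0.5478 0.0106 0.02  ] [array([0.5473, 0.0111, 0.021 ]), np.float64(0.0004)]
```

View pics/w1c.png

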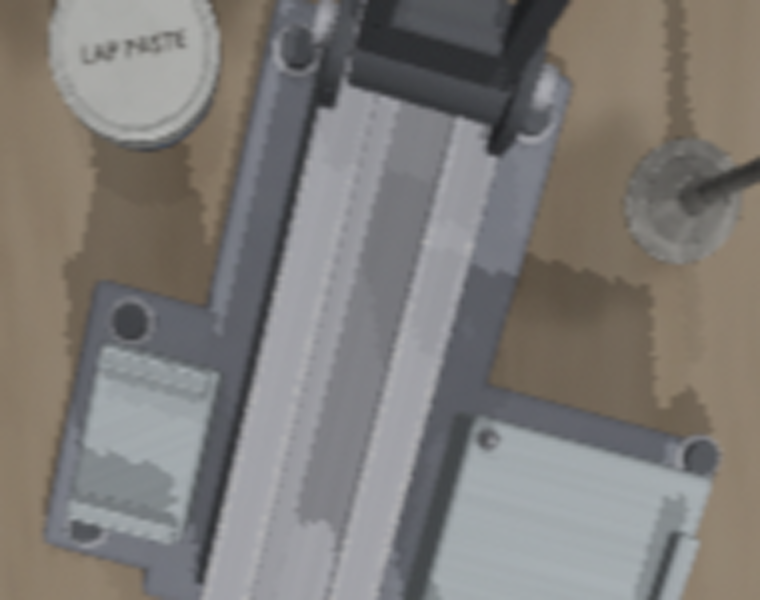

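The crop (4x, offset 210,0) shows:
- Rail edges through (318,110)-(203,600) and (495,140)-(385,590).
- Big-block corners at (475,420) and (715,480).
- Narrow-block cheek corners at (105,345), (220,370), (185,545) and (68,520).

Next I fit the fixture pose from these.

```bash
cat > fit.py <<'E'
from h import *
c=lambda u,v:(210+u/4,v/4); b=lambda u,v:(u*.7,v*.7)
# points: pixel, z, fixture xy (mm; nan unknown)
C=[(b(371,219),.055,46,-25.5),(b(431,235),.055,46,25.5),(c(475,420),.061,-32,38),(c(715,480),.061,-32,110)]
W=np.array([onz('w1',*p,z)[:2] for p,z,_,_ in C]);F=np.array([q[2:] for q in C])/1e3
def fit(W,F):
    w=W-W.mean(0);f=F-F.mean(0);a=np.arctan2((f[:,0]*w[:,1]-f[:,1]*w[:,0]).sum(),(f*w).sum())
    R=np.array([[np.cos(a),-np.sin(a)],[np.sin(a),np.cos(a)]]);t=W.mean(0)-R@F.mean(0);return a,R,t
a,R,t=fit(W,F)
if __name__=='__main__':
    print('fix yaw',np.degrees(a),'t',t.round(4));print(((W-t)@R*1e3).round(1))
    f=lambda p,z:((onz('w1',*p,z)[:2]-t)@R*1e3).round(1)
    print('rail edges',[f(c(*p),.055) for p in((318,110),(203,600),(495,140),(385,590))])
    print('cheeks',[f(c(*p),.076) for p in((105,345),(220,370),(185,545),(68,520))])
    for n,x,y in(('hinge',-112,0),('seat',0,20),('slot',-52,0)): print(n,(t+R@[x/1e3,y/1e3]).round(4))
    # heights: rail/big block via top0
    B=onz('w1',*b(378,310),.02)[:2];S=onz('w1',*b(380,422),.02)[:2];d=B-S
    print('rod',np.linalg.norm(d),'ydir',np.degrees(np.arctan2(d[1],d[0])), 'org',(B-.0485*d/np.linalg.norm(d)).round(4),'y5',(B-.0435*d/np.linalg.norm(d)).round(4))
E
python3 fit.py
python3 - <<'E'
from h import *
im=cv2.imread('pics/top0.png')[155:255,180:340]
im2=cv2.imread('pics/scene0.png')[180:300,155:305]
a=cv2.resize(im,(800,500),interpolation=cv2.INTER_CUBIC);cv2.imwrite('pics/t0c.png',a)
E
```

```text
fix yaw -76.14948366851138 t [0.4558 0.2446]
[[ 44.6 -25.2]
 [ 44.7  27. ]
 [-29.7  37.4]
 [-31.5 108.8]]
rail edges [array([-96.2, -26.9]), array([ 40.4, -25. ]), array([-101.4,   21.7]), array([23.7, 26.7])]
cheeks [array([-22.7, -66.9]), array([-24.4, -35.3]), array([ 23.5, -33.3]), array([ 25.2, -66.6])]
hinge [0.429  0.3534]
seat [0.4752 0.2494]
slot [0.4433 0.2951]
rod 0.12069833410946648 ydir 119.00197383609151 org [0.5127 0.0737] y5 [0.5103 0.0781]
```

View pics/t0c.png

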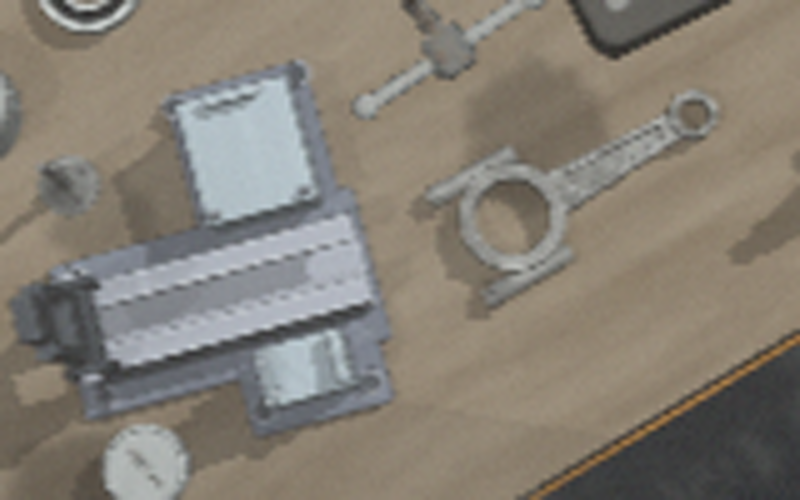

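```bash
python3 - <<'E'
from h import *
from fit import *
T=lambda u,v:(180+u/5,155+v/5)
for p,q in((b(371,219),T(383,300)),(b(431,235),T(353,212)),(c(475,420),T(205,222)),(c(715,480),T(180,98))): print([x.round(4) for x in tri('w1',p,'top0',q)])
E
python3 -m crank '[[1,0.1,-0.28,0,0],[1,0.2,-0.55,-0.1,0],[1,0.2,-0.595,-0.4,0],[1,0.2,-0.595,-0.7,0],[1,0.2,-0.595,-1,0]]'; python3 -m crank '[[1,0,0,-0.25,0],[1,0,0,-0.48,0],[1,0,0,-0.48,0]]'
```

```text
[array([0.4414, 0.1918, 0.0318]), np.float64(0.0024)]
[array([0.4905, 0.2074, 0.0558]), np.float64(0.0042)]
[array([0.476 , 0.2799, 0.1368]), np.float64(0.0014)]
[array([0.5531, 0.3017, 0.0646]), np.float64(0.0015)]
time: 2.42
position: [0.51, 0.0797, 0.0988]
tool_rot: [1.595, 2.706, 0.003]
ft_force: [1.5, 1.1, 0.3]
grip_width: 1.001
grip_force: 0.0
time: 2.8
position: [0.5066, 0.0785, 0.0012]
tool_rot: [-1.593, -2.702, 0.009]
ft_force: [-0.1, -0.1, 0.0]
grip_width: 1.004
grip_force: 0.0
```

```bash
python3 -m crank '[[0,0.01,0,0.01,0],[0,0.01,0,0.01,0],[0,0.01,0,0.01,0],[0,0.01,0,0.01,0],[0,0.01,0,0.01,0]]' 45;python3 -m crank '[[0,0,0,0,0],[0,0,0,0.3,0],[0,0,0,0.6,0],[0,0,0,0.9,0],[0,0,0,0.9,0]]'
python3 - <<'E'
from h import *
im=snap('wrist','w2');cv2.imwrite('pics/w2b.png',cv2.resize(im,(800,600),interpolation=2)[:,:,::-1])
E
```

```text
time: 3.42
position: [0.5125, 0.0781, 0.0064]
tool_rot: [1.598, 2.704, 0.001]
ft_force: [-0.6, 0.4, -0.8]
grip_width: 0.519
grip_force: 0.0
time: 4.05
position: [0.5158, 0.0786, 0.1913]
tool_rot: [1.595, 2.699, 0.013]
ft_force: [-0.0, 0.4, -0.9]
grip_width: 0.022
grip_force: 0.0
```

View pics/w2b.png

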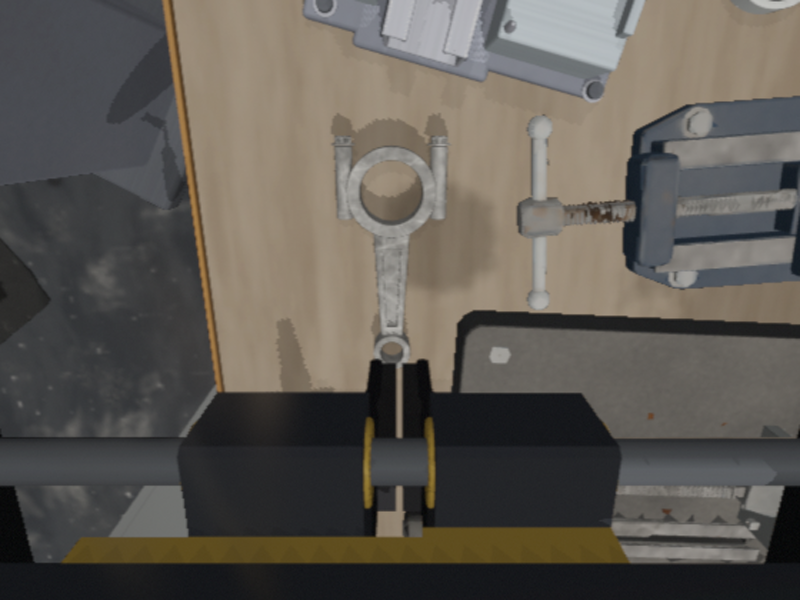

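The view shows the rod still on the bench, big end at (392,192), small end at (392,348). The fingers had not finished closing, so I lower and close for longer.

```bash
python3 - <<'E'
from h import *
b=lambda u,v:(u*.7,v*.7)
B=onz('w2',*b(392,192),.02);S=onz('w2',*b(392,348),.015);d=(B-S)[:2]
print(B,S,np.linalg.norm(d),np.degrees(np.arctan2(d[1],d[0])),'y5',B[:2]-.0435*d/np.linalg.norm(d))
print('tri',tri('w1',b(378,310),'w2',b(392,192)),tri('w1',b(380,422),'w2',b(392,348)))
print(get_state()['position'])
E
python3 -m crank '[[1,0,0,-0.2,0],[1,0,0,-0.2,0],[1,0,0,-0.2,0],[1,0,0,-0.2,0],[1,0,0,-0.2,0]]'
```

```text
[0.49128053 0.11438188 0.02      ] [0.54767524 0.01098986 0.015     ] 0.11777212448615311 118.61005861327341 y5 [0.51211033 0.07619328]
tri (array([0.49110888, 0.11323845, 0.01017011]), np.float64(0.0013691278779985184)) (array([0.54404496, 0.01814334, 0.03419335]), np.float64(0.00039748197986325286))
[0.51393054 0.07834714 0.18834021]
time: 4.72
position: [0.513, 0.0782, 0.1469]
tool_rot: [1.598, 2.704, 0.002]
ft_force: [0.8, 0.4, -0.1]
grip_width: 0.498
grip_force: 0.0
```

```bash
python3 -m crank '[[0.65,0,-0.005,-0.2,0],[0.65,0,-0.005,-0.45,0],[0.65,0,-0.005,-0.7,0],[0.65,0,-0.005,-0.71,0],[0,0,-0.005,-0.71,0]]' 45;python3 -m crank '[[0,0,0,0,0],[0,0,0,0,0],[0,0,0,0,0],[0,0,0,0,0],[0,0,0,0,0]]'
```

```text
time: 5.35
position: [0.5138, 0.0773, 0.0057]
tool_rot: [1.598, 2.703, 0.002]
ft_force: [0.5, -0.3, -0.1]
grip_width: 0.602
grip_force: 0.0
time: 5.98
position: [0.5123, 0.0771, 0.0041]
tool_rot: [1.598, 2.705, 0.0]
ft_force: [-0.7, -0.2, -0.1]
grip_width: 0.058
grip_force: 0.0
```

Run:
```python
from h import *
a=snap('wrist','w3');s=snap('scene','scene3')
s2=cv2.resize(s[160:270,220:360],(560,440),interpolation=2)
m=np.hstack([cv2.resize(a,(400,300)),cv2.resize(s2,(400,300))]);cv2.imwrite('pics/m3.png',m[:,:,::-1])
s=get_state();print(s['position'],s['grip_width'],s['grip_force'])
```

```text
[0.51232509 0.07704879 0.00403426] 0.02039315267140616 0.0
```

View pics/m3.png

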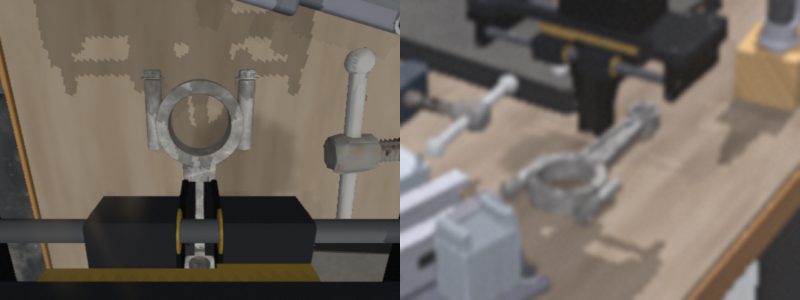

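Run:
```python
from h import *
P=np.array([.5123,.0770,.0040])
print('scene tip proj',proj('scene3',P),'seen ~',(220+195*.35,160+130*.3667))
for z in(0,.02,.04,.06,.08): print(z,proj('scene3',P+[0,0,z]))
print('wrist proj',proj('w3',P), 'rod big',onz('w3',200*1.4,120*1.4,.02))
c=get_calibration('wrist');o=-np.array(c['R']).T@c['t'];print('cam',o, 'rel',o-P)
```

```text
scene tip proj [288.58687726 219.68709309] seen ~ (288.25, 207.671)
0 [288.58687726 219.68709309]
0.02 [288.53857244 212.34261852]
0.04 [288.48937211 204.86198617]
0.06 [288.43925113 197.24137431]
0.08 [288.38818342 189.47681684]
wrist proj [281.3033019  242.77233724] rod big [0.48912229 0.11738483 0.02      ]
cam [0.47177776 0.14798369 0.20022164] rel [-0.04052224  0.07098369  0.19622164]
```

```bash
python3 -m crank '[[0,0,0,0,0],[0,0,0,0,0],[0,0,0,0.05,0],[0,0,0,0.15,0],[0,0,0,0.15,0]]'
python3 - <<'E'
from h import *
a=snap('wrist','w4');s=snap('scene','scene4');b3=cv2.imread('pics/w3.png')[:,:,::-1]
g=lambda im,x0,x1,y0,y1:cv2.resize(im[y0:y1,x0:x1],(400,300),interpolation=cv2.INTER_CUBIC)
m=np.vstack([np.hstack([g(b3,180,380,210,360+0),g(a,180,380,210,360)]),np.hstack([g(cv2.imread('pics/scene3.png')[:,:,::-1],230,350,160,250),g(s,230,350,160,250)])]);cv2.imwrite('pics/m4.png',m[:,:,::-1])
E
```

```text
time: 6.7
position: [0.5141, 0.0775, 0.0359]
tool_rot: [1.597, 2.702, 0.005]
ft_force: [0.1, -0.1, 0.8]
grip_width: 0.003
grip_force: 0.0
```

View pics/m4.png

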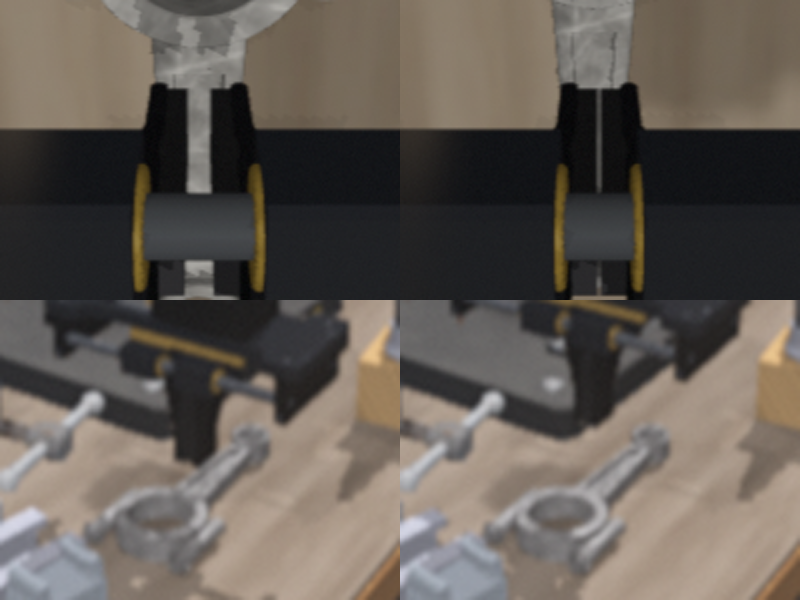

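The composite shows the closed fingers passing above the shank: the tips are higher than the reported TCP. I triangulate the fingertip to get the offset.

Run:
```python
from h import *
for w,s,pw,ps,P in(('w3','scene3',(280,253),(288.5,208),[.5123,.077,.004]),('w4','scene4',(281,252.5),(288,198),[.514,.0775,.0345])):
    x,e=tri(w,pw,s,ps);print(x.round(4),e.round(4),'minus state',(x-P).round(4)); tx=np.array([-.479,.878])
    print(' along toolx',((x-P)[:2]@tx).round(4),'tooly',((x-P)[:2]@[.878,.479]).round(4))
print(get_state())
```

```text
[0.5063 0.0829 0.0399] 0.0044 minus state [-0.006   0.0059  0.0359]
 along toolx 0.008 tooly -0.0024
[0.5101 0.0812 0.0638] 0.0033 minus state [-0.0039  0.0037  0.0293]
 along toolx 0.0051 tooly -0.0017
{'time': 6.8, 'joint_positions': array([-0.70732735,  0.19135039,  0.55595391,  1.97063494, -0.1191707 ,
        1.01048235,  0.40726706]), 'qd': array([-0.00054299,  0.01219744, -0.00335014,  0.01299255, -0.00087783,
        0.00067991,  0.00027369]), 'joint_torque': array([ 3.65009496e-02, -3.29845154e+01,  3.22243519e+00, -2.73792887e+01,
       -2.51640467e-02,  2.94115220e-02, -4.99209913e-03]), 'position': array([0.51246057, 0.07718793, 0.0341993 ]), 'tool_rot': array([1.59810407e+00, 2.70446803e+00, 1.01060896e-03]), 'ft_force': array([-0.49258711,  0.51994346,  0.14804744]), 'torque': array([0.0047575 , 0.09079239, 0.04389   ]), 'grip_force': 0.0, 'grip_width': 0.008907994128939249}
```

```bash
python3 -m crank '[[0.65,0,0,0,0],[0.65,0,0,0,0],[0.65,0,0,0,0],[0.65,0,0,0,0],[0.65,0,0,-0.06,0]]' 45;python3 -m crank '[[0.65,0,0,-0.1,0],[0.65,0,0,-0.17,0],[0.65,0,0,-0.2,0],[0.65,0,0,-0.22,0],[0.65,0,0,-0.22,0]]'
```

```text
time: 7.42
position: [0.5133, 0.0773, 0.0224]
tool_rot: [1.597, 2.704, 0.003]
ft_force: [0.3, 0.7, 0.8]
grip_width: 0.486
grip_force: 0.0
time: 8.05
position: [0.5125, 0.0771, -0.0218]
tool_rot: [1.598, 2.704, 0.0]
ft_force: [0.2, -0.6, -0.6]
grip_width: 0.652
grip_force: 0.0
```

Run:
```python
from h import *
s=snap('scene','scene5');w=snap('wrist','w5')
g=lambda im,x0,x1,y0,y1:cv2.resize(im[y0:y1,x0:x1],(400,300),interpolation=cv2.INTER_CUBIC)
cv2.imwrite('pics/m5.png',np.hstack([g(w,180,380,210,360),g(s,230,350,160,250)])[:,:,::-1])
st=get_state();print(st['position'],st['ft_force'])
```

```text
[ 0.51282512  0.07717522 -0.02147101] [ 0.07187911 -0.4854629  -0.01413351]
```

```bash
python3 -m crank '[[0.65,0,0,-0.015,0],[0,0,0,-0.015,0],[0,0,0,-0.015,0],[0,0,0,-0.015,0],[0,0,0,-0.015,0]]' 45;python3 -m crank '[[0,0,0,0,0],[0,0,0,0,0],[0,0,0,0.03,0],[0,0,0,0.15,0],[0,0,0,0.25,0]]'
```

```text
time: 8.78
position: [0.5124, 0.0771, -0.0249]
tool_rot: [1.598, 2.704, 0.0]
ft_force: [-0.1, 0.2, -0.7]
grip_width: 0.291
grip_force: 45.0
time: 9.4
position: [0.5116, 0.0768, 0.0253]
tool_rot: [-1.598, -2.704, 0.002]
ft_force: [0.5, 0.9, -3.6]
grip_width: 0.287
grip_force: 45.0
```

```bash
python3 -m crank '[[0,0,0,0.25,0],[0,0,0,0.5,-0.02],[0,0,0.15,0.65,-0.05],[0,-0.05,0.35,0.65,-0.08],[0,-0.1,0.5,0.65,-0.11]]';python3 -m crank '[[0,0,0.1,0,-0.03],[0,0,0.2,0,-0.06],[0,-0.05,0.3,0,-0.09],[0,-0.05,0.36,0,-0.12],[0,-0.06,0.37,0,-0.15]]'; python3 -m crank '[[0,0,0,0,-0.02],[0,0,0,-0.1,-0.033],[0,0,0,-0.2,-0.033],[0,0,0,-0.22,-0.033],[0,0,0,-0.22,-0.033]]'
python3 - <<'E'
from h import *
w=snap('wrist','w6');snap('top','top6');cv2.imwrite('pics/w6b.png',cv2.resize(w,(800,600),interpolation=2)[:,:,::-1])
st=get_state();r=st['tool_rot'];print(st['position'],'tooly',2*np.degrees(np.arctan2(r[1],r[0]))-90,st['ft_force'],st['grip_width'])
E
```

```text
time: 10.02
position: [0.4914, 0.1786, 0.1551]
tool_rot: [-2.422, -2.0, 0.0]
ft_force: [0.4, 0.1, -4.7]
grip_width: 0.293
grip_force: 45.0
time: 10.65
position: [0.4792, 0.2517, 0.1543]
tool_rot: [3.064, 0.691, -0.003]
ft_force: [-0.4, -0.5, -3.0]
grip_width: 0.292
grip_force: 45.0
time: 11.28
position: [0.4802, 0.2508, 0.111]
tool_rot: [3.118, 0.378, -0.001]
ft_force: [-0.4, -0.2, -4.1]
grip_width: 0.29
grip_force: 45.0
[0.48085372 0.25123541 0.11187561] tooly -436.1903176605341 [-0.09657747 -0.26420846 -4.04026675] 0.2914724321583854
```

View pics/w6b.png

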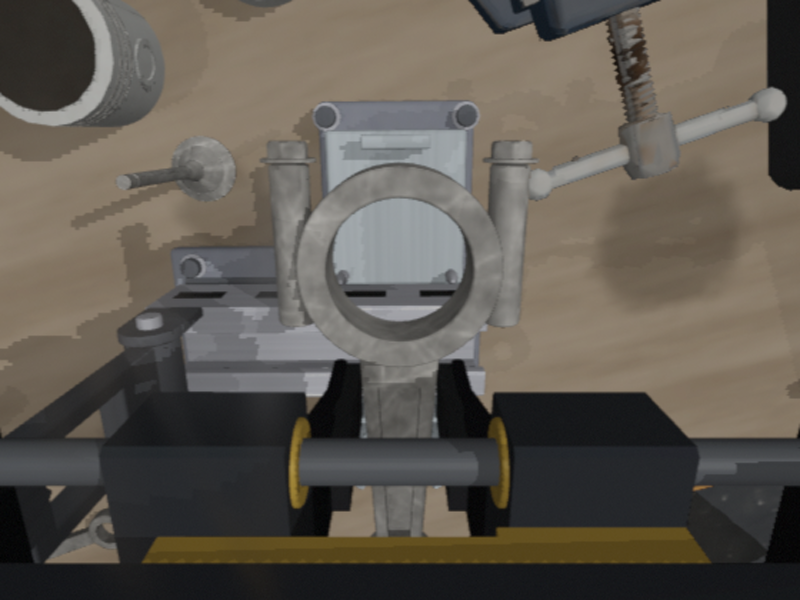

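The wrist view shows:
- The rod held above the fixture, almost parallel to it. Ring centre (400,266), ring width 297..502.
- Dowels through the ring at (340,277) and (452,275), end stop at 361..430, v 142.
- Base bolts at (327,116) and (466,116), level, so the yaw is good.

Next I work out the offsets numerically.

Run:
```python
from h import *
im=cv2.imread('pics/w6.png');g=cv2.cvtColor(im,6).astype(float)
yaw=np.radians(-76.19);ex=np.array([np.cos(yaw),np.sin(yaw)]);ey=np.array([-ex[1],ex[0]])
T=np.array([.4805,.2510])
loc=lambda u,v,z:np.round([(onz('w6',u*.7,v*.7,z)[:2]-T)@e*1e3 for e in(ex,ey)],1)
print('ring',[loc(u,v,.157) for u,v in((400,266),(297,266),(502,266),(400,165),(400,368))])
for z in(.061,.07,.076,.082): print(z,'dowels',loc(340,277,z),loc(452,275,z),'stop',loc(361,140,z),loc(430,140,z))
print('rail right end',loc(484,372,.055),loc(484,392,.055))
p=g[180:290,140:178].mean(1);d=np.diff(p);idx=np.where(np.abs(d)>5)[0]
print([(180+i,round(d[i])) for i in idx]);print('y of these at z.055',[(180+i,loc(160/.7,(180.5+i)/.7,.055)[1]) for i in idx])
r=g[100:180][20];
for v in (98,110,120):
  q=np.diff(cv2.GaussianBlur(g,(3,3),0)[v,200:360]);print(v,[(200+i,round(q[i])) for i in np.where(abs(q)>8)[0]])
```

```text
ring [array([ 2. , 44.6]), array([-28.1,  44.6]), array([31.9, 44.6]), array([ 2. , 73.3]), array([ 2. , 11.9])]
0.061 dowels [-26.7  15.2] [27.4 16.2] stop [-15.2  78.6] [15.6 78.6]
0.07 dowels [-25.7  17.7] [26.4 18.6] stop [-14.6  78.7] [15.1 78.7]
0.076 dowels [-25.   19.3] [25.8 20.2] stop [-14.2  78.8] [14.8 78.8]
0.082 dowels [-24.3  20.9] [25.2 21.8] stop [-13.8  78.9] [14.4 78.9]
rail right end [ 46.4 -37.9] [ 47.  -49.6]
[(np.int64(193), -22), (np.int64(194), -6), (np.int64(197), -7), (np.int64(198), 24), (np.int64(199), 6), (np.int64(203), -18), (np.int64(204), -12), (np.int64(207), 9), (np.int64(208), 14), (np.int64(214), 33), (np.int64(217), -6), (np.int64(233), 5), (np.int64(251), -12), (np.int64(252), -15), (np.int64(260), 23), (np.int64(261), 8), (np.int64(273), -39), (np.int64(274), -33), (np.int64(275), -6)]
y of these at z.055 [(np.int64(193), np.float64(13.9)), (np.int64(194), np.float64(13.2)), (np.int64(197), np.float64(11.0)), (np.int64(198), np.float64(10.2)), (np.int64(199), np.float64(9.5)), (np.int64(203), np.float64(6.5)), (np.int64(204), np.float64(5.8)),
[... 652 characters left out ...]
nt64(212), -13), (np.int64(213), -14), (np.int64(227), 17), (np.int64(228), 23), (np.int64(229), 17), (np.int64(230), 8), (np.int64(239), -10), (np.int64(240), -9), (np.int64(323), -9), (np.int64(324), -16), (np.int64(325), -17), (np.int64(326), -8), (np.int64(342), -8), (np.int64(345), 9)]
120 [(np.int64(227), 14), (np.int64(228), 20), (np.int64(229), 19), (np.int64(230), 11), (np.int64(247), -8), (np.int64(248), -13), (np.int64(249), -17), (np.int64(250), -16), (np.int64(251), -10), (np.int64(255), 9), (np.int64(256), 8), (np.int64(257), 8), (np.int64(307), 11), (np.int64(308), 14), (np.int64(309), 12), (np.int64(324), -16), (np.int64(325), -16), (np.int64(341), -14), (np.int64(342), -16)]
```

```bash
python3 -m crank '[[0,0.0033,0.0075,-0.1,0],[0,0.0033,0.0075,-0.2,0],[0,0.0033,0.0075,-0.28,0],[0,0.0033,0.0075,-0.31,0],[0,0.0033,0.0075,-0.33,0]]';python3 -m crank '[[0,0,0,-0.015,0],[0,0,0,-0.025,0],[0,0,0,-0.035,0],[0,0,0,-0.04,0],[0,0,0,-0.04,0]]'
```

```text
time: 12.0
position: [0.4815, 0.2527, 0.0453]
tool_rot: [-3.119, -0.378, -0.001]
ft_force: [0.2, 0.7, -3.6]
grip_width: 0.287
grip_force: 45.0
time: 12.62
position: [0.481, 0.2526, 0.0371]
tool_rot: [3.119, 0.378, -0.0]
ft_force: [-0.3, 1.3, -3.2]
grip_width: 0.29
grip_force: 45.0
```

```bash
python3 -m crank '[[0,0,0,-0.005,0],[0,0,0,-0.01,0],[0,0,0,-0.01,0]]';python3 -m crank '[[0,0,0,-0.005,0],[0,0,0,-0.01,0],[0,0,0,-0.01,0]]'
python3 - <<'E'
from h import *
snap('wrist','w7');s=get_state();print(s['position'],s['ft_force'],s['torque'])
E
```

```text
time: 13.0
position: [0.4811, 0.2527, 0.0361]
tool_rot: [-3.118, -0.378, 0.0]
ft_force: [-4.8, -1.5, 6.0]
grip_width: 0.292
grip_force: 45.0
time: 13.38
position: [0.4811, 0.2527, 0.036]
tool_rot: [-3.118, -0.377, 0.001]
ft_force: [-8.7, -4.5, 19.0]
grip_width: 0.29
grip_force: 45.0
[0.48113271 0.2527151  0.0359845 ] [-9.1432121  -4.44327427 18.87598593] [-1.14525895e+00  2.01801656e+00 -1.32812833e-03]
```

```bash
python3 -m crank '[[0,0,0,0.015,0],[0.6,0,0,0.015,0],[0.6,0,0,0.015,0],[0.6,0,0,0.015,0],[0.6,0,0,0.02,0]]';python3 -m crank '[[0.6,0,0,0.15,0],[0.6,0,0,0.4,0],[0.6,0,0,0.65,0],[0.6,0,0,0.8,0],[0.6,0,0,0.8,0]]'
python3 - <<'E'
from h import *
w=snap('wrist','w8');snap('scene','scene8');snap('top','top8');s=get_state();print(s['position'],s['ft_force'],s['tool_rot'])
cv2.imwrite('pics/w8b.png',cv2.resize(w,(800,600),interpolation=2)[:,:,::-1])
g=cv2.GaussianBlur(cv2.cvtColor(w,7),(5,5),1)
c=cv2.HoughCircles(g,cv2.HOUGH_GRADIENT,1.2,30,param1=120,param2=35,minRadius=15,maxRadius=70)
yaw=np.radians(-76.19);ex=np.array([np.cos(yaw),np.sin(yaw)]);ey=np.array([-ex[1],ex[0]])
O=np.array([.4805,.2510])+ex*.0004-ey*.025
print('O',O,proj('w8',[*(O+ey*.0685),.081]),proj('w8',[*(O-ey*.052),.081]))
for u,v,r in c[0]: print(u,v,r,onz('w8',u,v,.081), [((onz('w8',u,v,.081)[:2]-O)@e*1e3).round(1) for e in(ex,ey)])
E
```

```text
time: 14.05
position: [0.4811, 0.2526, 0.037]
tool_rot: [3.119, 0.378, -0.0]
ft_force: [0.1, -0.1, 0.6]
grip_width: 0.581
grip_force: 0.0
time: 14.68
position: [0.4827, 0.2534, 0.1999]
tool_rot: [-3.116, -0.377, -0.007]
ft_force: [0.8, 0.3, 0.6]
grip_width: 0.599
grip_force: 0.0
[0.48028439 0.25220152 0.19578886] [-1.6699687  -0.38346361  0.01729355] [ 3.11774732e+00  3.77769792e-01 -2.90707969e-03]
O [0.45631817 0.24464399] [280.27812247 144.81219356] [280.13824074 273.16134099]
100.200005 51.000004 34.559998 [0.56029608 0.4169153  0.081     ] [np.float64(-142.5), np.float64(142.1)]
282.6 143.40001 38.52 [0.52446296 0.25936887 0.081     ] [np.float64(2.0), np.float64(69.7)]
211.8 220.20001 44.16 [0.44237742 0.30485209 0.081     ] [np.float64(-61.8), np.float64(0.8)]
191.40001 273.0 25.2 [0.38582034 0.31376243 0.081     ] [np.float64(-83.9), np.float64(-52.0)]
258.6 198.6 40.08 [0.47224991 0.26830543 0.081     ] [np.float64(-19.2), np.float64(21.1)]
217.8 138.6 50.760002 [0.51527272 0.31350473 0.081     ] [np.float64(-52.8), np.float64(73.7)]
```

```bash
python3 -m crank '[[1,0,0,0.2,0.03],[1,0,-0.25,0.4,0.06],[1,0.05,-0.5,0.4,0.09],[1,0.1,-0.75,0.4,0.12],[1,0.12,-1,0.4,0.15]]' ;python3 -m crank '[[1,0.05,-0.2,0,0.03],[1,0.1,-0.4,0,0.06],[1,0.13,-0.66,0,0.09],[1,0.13,-0.66,0,0.12],[1,0.13,-0.66,0,0.15]]';python3 -m crank '[[1,0,0,0,0],[1,0,0,0,0]]'
python3 - <<'E'
from h import *
w=snap('wrist','w9');s=get_state();print(s['position'],s['tool_rot'])
rd=lambda f:cv2.imread(f'pics/{f}.png')
g=lambda im,x0,x1,y0,y1:cv2.resize(im[y0:y1,x0:x1],(400,300),interpolation=cv2.INTER_CUBIC)
cv2.imwrite('pics/m9.png',np.vstack([np.hstack([g(rd('w9'),180,380,120,270),g(rd('scene8'),130,250,170,260)]),np.hstack([g(rd('w8'),180,380,60,210),g(rd('top8'),170,290,165,255)])]))
E
```

```text
time: 15.45
position: [0.5045, 0.0517, 0.2755]
tool_rot: [-2.613, -1.744, 0.004]
ft_force: [0.4, -0.4, 0.7]
grip_width: 0.985
grip_force: 0.0
time: 16.08
position: [0.5301, -0.08, 0.2754]
tool_rot: [-1.591, -2.707, 0.003]
ft_force: [0.1, -0.1, 0.8]
grip_width: 0.996
grip_force: 0.0
time: 16.32
position: [0.5306, -0.0783, 0.2763]
tool_rot: [-1.599, -2.703, 0.001]
ft_force: [0.1, 0.4, -0.6]
grip_width: 1.0
grip_force: 0.0
[ 0.53078625 -0.07830642  0.27649548] [-1.59868030e+00 -2.70365900e+00  1.03323243e-03]
```

Run:
```python
from h import *
w=cv2.imread('pics/w9.png');h=cv2.cvtColor(w,cv2.COLOR_BGR2HSV)
m=cv2.inRange(h,(12,110,110),(28,255,255));n,l,st,ce=cv2.connectedComponentsWithStats(m)
print([(st[i].tolist(),ce[i].round(0).tolist()) for i in range(1,n) if st[i,4]>150])
for p in([.543,-.116,.117],[.576,-.169,.109],[.555,-.14,.05]): print(proj('w9',p))
```

```text
[([203, 0, 26, 306, 985], [215.0, 137.0]), ([248, 174, 45, 59, 813], [267.0, 191.0]), ([280, 203, 14, 39, 223], [287.0, 223.0]), ([66, 301, 12, 54, 242], [70.0, 330.0]), ([481, 301, 12, 54, 261], [488.0, 329.0])]
[273.46840881 217.93691189]
[276.98159201 269.85421517]
[273.60813063 221.12844323]
```

View pics/m9.png

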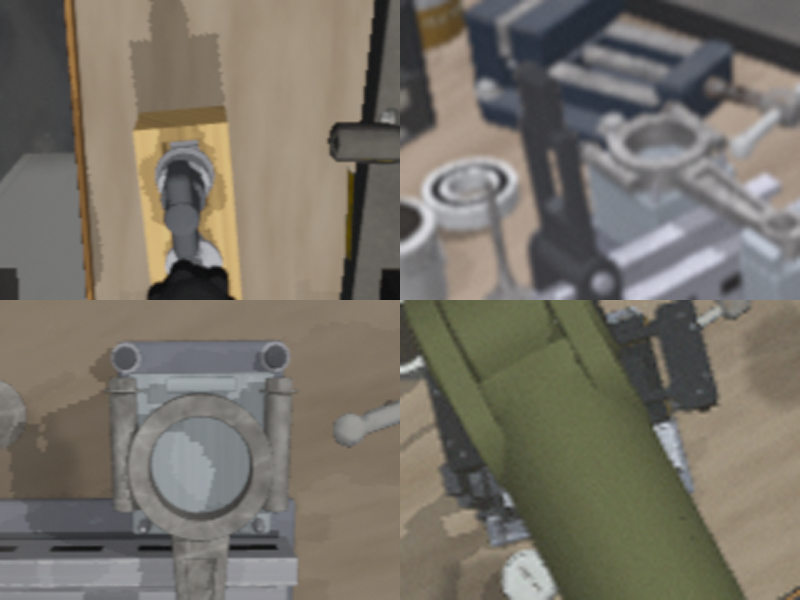

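The composite shows:
- The rod lying seated, with dowels at (141,521) and (263,522) either side of ring centre (200,466).
- The strap's free end at about (535,68) in the scene crop.
- The rack's top end edge at (135,128)-(227,120), with the bolt cup at (185,178) and its wing running down to about (183,235).

Next I compute the strap tip and bolt positions.

Run:
```python
from h import *
yaw=np.radians(-76.0);ex=np.array([np.cos(yaw),np.sin(yaw)]);ey=np.array([-ex[1],ex[0]])
O=np.array([.4563,.2446])
S=lambda u,v:(130+u*.3,170+v*.3)
for n,p in(('topL',(117,66)),('topMid',(135,68)),('topR',(152,70)),('hinge',(175,285))):
    o,r=ray('scene8',*S(*p));k=((O-o[:2])@ey)/(r[:2]@ey);X=o+r*k
    print(n,'fix x',((X[:2]-O)@ex*1e3).round(1),'z',(X[2]*1e3).round(1))
for th in(1.58,1.7,1.85):
    q=[proj('scene8',[*(O+ex*(-.112+rr*np.cos(th))+ey*yy),.083+rr*np.sin(th)]) for rr in(.037,.125) for yy in(-.012,.012)]
    print(th,[((a-[130,170])/.3).round(0).tolist() for a in q])
C=lambda u,v:(180+u/2,120+v/2)
A=onz('w9',*C(135,128),.05);B=onz('w9',*C(227,120),.05);E=onz('w9',*C(240,300),.05)
print('edge',A,B,np.linalg.norm(A-B)); d=(E-B)[:2]/np.linalg.norm((E-B)[:2]);print('axis',d,np.degrees(np.arctan2(d[1],d[0])),'edge perp',np.degrees(np.arctan2(*(A-B)[[1,0]])))
bx=((A+B)/2)[:2]+.030*d;print('bolt pred',bx,'cup',onz('w9',*C(185,178),.05),'proj wing top',[((proj('w9',[*(bx+d*k),.127])-[180,120])*2).round(0) for k in(-.023,0,.023)],'wing bottom',[((proj('w9',[*(bx+d*k),.095])-[180,120])*2).round(0) for k in(-.023,0,.023)])
w=cv2.imread('pics/w9.png');g=cv2.cvtColor(w,6)
print(g[180:262:3,256:290:2])
```

```text
topL fix x -128.4 z 213.6
topMid fix x -118.4 z 208.3
topR fix x -108.8 z 203.1
hinge fix x -113.6 z 65.0
1.58 [[178.0, 213.0], [153.0, 195.0], [157.0, 73.0], [131.0, 57.0]]
1.7 [[171.0, 217.0], [146.0, 199.0], [132.0, 85.0], [106.0, 69.0]]
1.85 [[163.0, 222.0], [138.0, 204.0], [102.0, 105.0], [76.0, 88.0]]
edge [ 0.50609529 -0.11422272  0.05      ] [ 0.55106719 -0.08401902  0.05      ] 0.05417319870664053
axis [ 0.55171827 -0.83403055] -56.51502647084108 edge perp -146.1141821130821
bolt pred [ 0.54513279 -0.12414178] cup [ 0.54648379 -0.12711327  0.05      ] proj wing top [array([178., 174.]), array([183., 218.]), array([187., 260.])] wing bottom [array([180., 156.]), array([184., 197.]), array([188., 237.])]
[[ 91  91  95  97  97  96  96  96  96  96  96  97  97  96  97  99 100]
 [103 102  99 102 106 111 116 121 136 149 138 143 174 176 183 179 178]
 [186 184 146 144 143 143 139 136 147 154 148 144 147 166 184 180 177]
 [186 173 144 143 142 141 138 133 142 147 141 133 132 170 184 180 177]
 [185 158 128  92 127 137 134 132 128 121 115 103 131 141 168 179 176]
 [184 155 135  88 108 13
[... 909 characters left out ...]
185 184 116  99  99 102 101 104  99  80 136 147 144 176 185]
 [184 184 185 188 179  90  95  98 100  97  86  59 105 133 130 160 183]
 [184 184 184 185 159  89  85  93  96  96  87  65 114 110 118 135 168]
 [185 184 184 173 151  95  81  93  95  96  90  75 151 175 178 139 140]
 [185 184 182 153 134 157  84  91  96  96  91 100 138 170 177 177 165]
 [185 184 184 170 178 180 143  67  62  88  90 102 134 174 182 180 181]
 [185 184 184 178 174  77  16  16  15  17  34  48  86 159 174 147 149]
 [184 185 185 183 146  17  23  30  31  21  16  16  17  14  16  16  15]
 [179 185 185 150  26  28  32  33  32  31  25  18  17  19  15  22  28]
 [148  74  53  17  20  25  25  25  26  26  26  27  27  27  25  29  33]]
```

```bash
python3 -m crank '[[0.7,-0.05,0.25,0,-0.01],[0.7,-0.1,0.5,0,-0.02],[0.7,-0.15,0.75,0,-0.03],[0.7,-0.2,0.95,0,-0.041],[0.7,-0.25,1,0,-0.041]]' 25;python3 -m crank '[[0.7,-0.05,0.3,0,0],[0.7,-0.12,0.6,0,0],[0.7,-0.2,0.9,0,0],[0.7,-0.266,1,0,0],[0.7,-0.266,1,0,0]]';python3 -m crank '[[0.7,0,0.19,0,0],[0.7,0,0.19,-0.1,0],[0.7,0,0.19,-0.27,0],[0.7,0,0.19,-0.27,0],[0.7,0,0.19,-0.27,0]]'
python3 - <<'E'
from h import *
w=snap('wrist','w10');snap('scene','scene10');s=get_state();print(s['position'],s['tool_rot'],2*np.degrees(np.arctan2(*s['tool_rot'][[1,0]]))-90)
O=np.array([.4563,.2446]);yaw=np.radians(-76.0);ex=np.array([np.cos(yaw),np.sin(yaw)]);ey=np.array([-ex[1],ex[0]])
for th in(1.58,1.62,1.7,1.78): print(th,[proj('w10',[*(O+ex*(-.112+.125*np.cos(th))+ey*y),.083+.125*np.sin(th)]).round(0) for y in(-.012,.012)])
g=cv2.cvtColor(w,7);print(g[230:330:4,180:380:6])
E
```

```text
time: 17.0
position: [0.4799, 0.1247, 0.2766]
tool_rot: [-1.925, -2.482, 0.001]
ft_force: [0.3, -0.2, -0.2]
grip_width: 0.708
grip_force: 0.0
time: 17.62
position: [0.427, 0.3222, 0.2767]
tool_rot: [1.927, 2.481, -0.001]
ft_force: [-0.0, -1.0, 0.5]
grip_width: 0.7
grip_force: 0.0
time: 18.25
position: [0.4292, 0.3583, 0.2245]
tool_rot: [1.933, 2.475, 0.003]
ft_force: [0.5, 0.9, 0.3]
grip_width: 0.701
grip_force: 0.0
[0.42905634 0.35925537 0.22496058] [1.93187937 2.47677809 0.00450933] 14.091755280609263
1.58 [array([259., 238.]), array([298., 238.])]
1.62 [array([259., 230.]), array([298., 230.])]
1.7 [array([259., 214.]), array([298., 214.])]
1.78 [array([259., 198.]), array([298., 198.])]
[[121 121 127 127 101 101  68  68  69  68  88  94  92  80  81  82  81  83
   84 107 148  92  91  68  71  71  70  71  70  71  72  72  83 110]
 [123 120 126 126 105  85  96  99  97  97  96  94  84  80  83  82  83  85
   82 108 140  92  91  91  97  96  97  97  97  97  97 112  66  84]
 [124 122 124 126 127  89 114  52  98  98  97  97  88 107 107  98  93 106
  118 148 132  91  90  90  97  97  97  97  9
[... 2425 characters left out ...]
  54  53  51  51  49  48  48  48  47  47  47  47  48  49  47  47  48
   47  47  48  47  47  48  46  46  47  48  46  47  48  47  47  48]
 [ 60  61  60  59  58  57  57  57  57  57  56  57  56  56  57  56  55  55
   56  56  56  57  56  56  57  56  57  57  57  56  56  56  56  56]
 [ 64  64  64  64  62  61  61  61  61  61  62  61  61  62  61  61  61  62
   60  61  61  61  60  61  61  61  61  61  61  61  62  60  60  61]
 [ 68  68  69  67  67  67  66  66  66  66  67  66  66  66  67  66  66  67
   67  66  67  66  66  66  66  66  66  67  67  66  66  67  66  65]
 [ 71  71  71  71  70  70  70  70  71  70  71  70  70  70  71  71  71  71
   72  71  71  72  71  70  71  70  71  71  71  72  71  71  71  71]]
```

```bash
python3 -m crank '[[0.7,0,0.003,-0.15,0],[0.7,0,0.003,-0.29,0],[0.7,0,0.003,-0.29,0],[0,0,0.003,-0.29,0],[0,0,0.003,-0.29,0]]' 25; python3 -m crank '[[0,0,0,0,0],[0,0,0,0,0],[0,0,0,0,0],[0,0,0,0,0]]'
```

```text
time: 18.98
position: [0.4287, 0.3607, 0.1669]
tool_rot: [1.93, 2.478, 0.005]
ft_force: [-0.6, -0.6, 0.6]
grip_width: 0.552
grip_force: 0.0
time: 19.48
position: [0.4264, 0.3598, 0.1653]
tool_rot: [-1.929, -2.478, 0.003]
ft_force: [-5.3, -2.0, 4.7]
grip_width: 0.271
grip_force: 25.0
```

```bash
python3 -m crank '[[0,0.01,-0.06,0,0],[0,0.024,-0.125,-0.008,0],[0,0.04,-0.18,-0.02,0],[0,0.05,-0.23,-0.038,0],[0,0.062,-0.28,-0.062,0]]'; python3 -m crank '[[0,0.012,-0.047,-0.028,0],[0,0.023,-0.09,-0.06,0],[0,0.033,-0.132,-0.096,0],[0,0.042,-0.168,-0.138,0],[0,0.051,-0.202,-0.182,0]]'
```

```text
time: 20.1
position: [0.4412, 0.3021, 0.1533]
tool_rot: [1.932, 2.476, 0.0]
ft_force: [-3.4, -0.3, 7.1]
grip_width: 0.274
grip_force: 25.0
time: 20.72
position: [0.452, 0.2591, 0.1163]
tool_rot: [1.932, 2.473, -0.004]
ft_force: [-1.3, -3.3, 6.0]
grip_width: 0.267
grip_force: 25.0
```

```bash
python3 -m crank '[[0,0.007,-0.028,-0.048,0],[0,0.013,-0.052,-0.098,0],[0,0.018,-0.07,-0.15,0],[0,0.021,-0.084,-0.205,0],[0,0.023,-0.092,-0.26,0]]'; python3 -m crank '[[0,0,-0.003,-0.028,0],[0,0,-0.003,-0.05,0],[0,0,-0.003,-0.056,0],[0,0,-0.003,-0.056,0]]'
```

```text
time: 21.35
position: [0.4572, 0.2387, 0.0636]
tool_rot: [1.932, 2.47, -0.006]
ft_force: [0.7, -6.7, 3.3]
grip_width: 0.266
grip_force: 25.0
time: 21.85
position: [0.4574, 0.2378, 0.0522]
tool_rot: [1.932, 2.469, -0.007]
ft_force: [2.4, -7.8, 1.2]
grip_width: 0.272
grip_force: 25.0
```

```bash
python3 -m crank '[[0,0,0,-0.01,0],[0,0,0,-0.02,0],[0,0,0,-0.02,0]]'
```

```text
time: 22.22
position: [0.4575, 0.2377, 0.0482]
tool_rot: [1.932, 2.469, -0.007]
ft_force: [2.7, -7.5, 1.2]
grip_width: 0.27
grip_force: 25.0
```

```bash
python3 -m crank '[[0,0,0,-0.01,0],[0,0,0,-0.02,0],[0,0,0,-0.02,0]]'
python3 - <<'E'
from h import *
snap('scene','scene11');w=snap('wrist','w11')
E
```

```text
time: 22.6
position: [0.4575, 0.2378, 0.0444]
tool_rot: [1.932, 2.47, -0.007]
ft_force: [1.5, -7.8, 2.5]
grip_width: 0.272
grip_force: 25.0
```

```bash
python3 -m crank '[[0,0,0,-0.01,0],[0,0,0,-0.015,0],[0,0,0,-0.015,0]]'; python3 -m crank '[[0,0,0,-0.01,0],[0,0,0,-0.01,0]]'
```

```text
time: 23.08
position: [0.4575, 0.2379, 0.0441]
tool_rot: [1.932, 2.471, -0.007]
ft_force: [-4.4, -11.5, 22.4]
grip_width: 0.273
grip_force: 25.0
time: 23.32
position: [0.4574, 0.2382, 0.0435]
tool_rot: [1.933, 2.472, -0.006]
ft_force: [-8.0, -12.6, 31.8]
grip_width: 0.271
grip_force: 25.0
```

```bash
python3 -m crank '[[0.5,0,0,0.025,0],[0.5,0,0,0.025,0],[0.5,0,0,0.03,0],[0.5,0,0,0.15,0],[0,0,0,0.25,0]]'; python3 -m crank '[[0,0,0,0,0],[0,0,0,0,0],[0,0,0,0,0],[0,0,0,-0.08,0],[0,0,0,-0.12,0]]'
```

```text
time: 23.95
position: [0.4548, 0.2442, 0.09]
tool_rot: [1.93, 2.478, -0.002]
ft_force: [-0.5, -0.1, -0.3]
grip_width: 0.444
grip_force: 0.0
time: 24.58
position: [0.454, 0.2439, 0.0641]
tool_rot: [-1.93, -2.478, 0.004]
ft_force: [0.8, -0.1, -0.1]
grip_width: 0.013
grip_force: 0.0
```

```bash
python3 -m crank '[[0,0,0,-0.02,0],[0,0,0,-0.03,0],[0,0,0,-0.03,0]]';python3 -m crank '[[0,0,0,-0.02,0],[0,0,0,-0.03,0],[0,0,0,-0.03,0]]'
```

```text
time: 24.95
position: [0.4551, 0.2446, 0.0601]
tool_rot: [1.931, 2.478, 0.0]
ft_force: [0.5, -0.1, -0.5]
grip_width: 0.006
grip_force: 0.0
time: 25.32
position: [0.455, 0.2447, 0.0546]
tool_rot: [-1.931, -2.478, -0.0]
ft_force: [-1.5, -0.7, 4.1]
grip_width: 0.006
grip_force: 2.1
```

```bash
python3 -m crank '[[0,0,0,-0.01,0],[0,0,0,-0.015,0],[0,0,0,-0.015,0]]';python3 -m crank '[[0,0,0,-0.01,0],[0,0,0,-0.015,0],[0,0,0,-0.015,0]]'
```

```text
time: 25.7
position: [0.455, 0.2447, 0.0543]
tool_rot: [-1.93, -2.477, -0.001]
ft_force: [-8.2, -4.9, 23.9]
grip_width: 0.006
grip_force: 12.1
time: 26.08
position: [0.4551, 0.2448, 0.0542]
tool_rot: [-1.929, -2.476, -0.001]
ft_force: [-15.7, -9.3, 44.7]
grip_width: 0.007
grip_force: 22.1
```

```bash
python3 -m crank '[[0.5,0,0,0.2,0],[0.6,0,0,0.45,0],[0.6,0.1,-0.25,0.7,0.02],[0.6,0.17,-0.55,0.75,0.04],[0.6,0.24,-0.85,0.75,0.054]]'; python3 -m crank '[[0.6,0.08,-0.3,0,0],[0.6,0.15,-0.6,0,0],[0.6,0.2,-0.9,0,0],[0.6,0.205,-1,0,0],[0.6,0.205,-1,0,0]]';python3 -m crank '[[0.6,0,0,-0.1,0],[0.6,0,0,-0.1,0]]';python3 - <<'E'
from h import *
w=snap('wrist','w12');s=get_state();print(s['position'],2*np.degrees(np.arctan2(*s['tool_rot'][[1,0]]))-90)
h=cv2.cvtColor(w,cv2.COLOR_RGB2GRAY)
print('bolt proj',[proj('w12',[.5455,-.1255,z]).round(0) for z in(.05,.095,.127)])
E
```

```text
time: 26.7
position: [0.5026, 0.0814, 0.1995]
tool_rot: [1.477, 2.77, 0.005]
ft_force: [0.3, -0.5, -0.7]
grip_width: 0.486
grip_force: 0.0
time: 27.32
position: [0.5418, -0.1197, 0.1977]
tool_rot: [1.49, 2.765, -0.001]
ft_force: [-0.4, -0.2, 0.1]
grip_width: 0.601
grip_force: 0.0
time: 27.58
position: [0.5412, -0.115, 0.1764]
tool_rot: [-1.479, -2.768, 0.001]
ft_force: [-0.4, 0.4, 0.5]
grip_width: 0.602
grip_force: 0.0
[ 0.54185789 -0.11547301  0.17736573] -326.24946588402895
bolt proj [array([278., 201.]), array([278., 217.]), array([278., 231.])]
```

Run:
```python
from h import *
w=cv2.imread('pics/w12.png');g=cv2.cvtColor(w,6)
for v in range(170,270,6): print(v,g[v,240:320:3].tolist())
b=np.array([.5455,-.1255]);d=np.array([.546,-.838])
print([proj('w12',[*(b+d*k),z]).round(0).tolist() for z in(.095,.127) for k in(-.023,.023)])
```

```text
170 [145, 148, 164, 191, 187, 190, 192, 192, 169, 150, 149, 148, 141, 144, 159, 156, 146, 170, 184, 190, 184, 185, 192, 175, 144, 149, 150]
176 [146, 149, 163, 190, 187, 189, 192, 180, 150, 148, 147, 146, 140, 142, 156, 155, 149, 149, 181, 190, 184, 185, 192, 172, 146, 148, 151]
182 [146, 149, 158, 190, 187, 189, 190, 159, 133, 124, 130, 120, 130, 132, 115, 113, 139, 104, 150, 187, 183, 184, 192, 171, 147, 149, 150]
188 [144, 147, 155, 189, 157, 154, 156, 157, 132, 142, 104, 96, 94, 96, 100, 104, 143, 144, 149, 156, 180, 185, 192, 168, 149, 150, 152]
194 [145, 147, 155, 158, 153, 153, 154, 138, 100, 117, 51, 47, 49, 50, 49, 81, 137, 102, 145, 148, 180, 185, 192, 166, 151, 151, 154]
200 [146, 149, 155, 159, 153, 153, 142, 125, 179, 64, 62, 75, 76, 76, 75, 52, 54, 169, 142, 136, 164, 184, 192, 169, 150, 152, 154]
206 [146, 150, 156, 173, 153, 153, 152, 166, 149, 66, 82, 95, 99, 100, 94, 74, 79, 100, 180, 140, 145, 156, 192, 162, 150, 154, 156]
212 [147, 152, 158, 188, 175, 153, 154, 149, 97, 64, 80, 95, 100, 100, 94, 75, 61, 100, 144, 154, 145, 154, 191, 161, 150, 153, 156]
218 [148, 1
[... 568 characters left out ...]
0, 189, 193, 172, 110, 75, 92, 100, 101, 98, 82, 132, 118, 186, 192, 180, 186, 189, 149, 151, 157, 156]
248 [156, 157, 154, 180, 191, 190, 189, 162, 121, 179, 83, 91, 99, 101, 97, 84, 182, 141, 150, 191, 179, 185, 189, 149, 152, 157, 155]
254 [156, 156, 154, 176, 191, 190, 189, 152, 187, 187, 161, 90, 98, 99, 97, 103, 180, 185, 187, 175, 179, 185, 188, 150, 153, 156, 154]
260 [155, 154, 154, 172, 183, 183, 185, 187, 186, 40, 19, 16, 16, 21, 92, 156, 187, 186, 186, 189, 178, 185, 187, 150, 153, 149, 151]
266 [154, 153, 153, 168, 183, 183, 186, 170, 22, 22, 33, 35, 37, 24, 18, 18, 15, 15, 16, 15, 19, 161, 186, 150, 146, 148, 150]
[[279.0, 188.0], [278.0, 243.0], [278.0, 200.0], [278.0, 260.0]]
```

```bash
python3 -m crank '[[0.6,0.018,-0.042,-0.1,0],[0.6,0.018,-0.042,-0.3,0],[0.6,0.018,-0.042,-0.5,0],[0.6,0.018,-0.042,-0.565,0],[0.6,0.018,-0.042,-0.565,0]]' 40; python3 -m crank '[[0,0,0,0,0],[0,0,0,0,0],[0,0,0,0,0],[0,0,0,0,0],[0,0,0,0,0]]'; python3 -m crank '[[0,0,0,0,0],[0,0,0,0,0],[0,0,0,0,0]]'
```

```text
time: 28.25
position: [0.5454, -0.1262, 0.0643]
tool_rot: [-1.484, -2.768, 0.002]
ft_force: [0.0, -0.5, -0.2]
grip_width: 0.6
grip_force: 0.0
time: 28.88
position: [0.546, -0.1259, 0.065]
tool_rot: [1.484, 2.768, 0.001]
ft_force: [1.1, -0.3, -0.6]
grip_width: 0.148
grip_force: 39.9
time: 29.25
position: [0.546, -0.1258, 0.065]
tool_rot: [1.484, 2.768, 0.0]
ft_force: [0.7, -0.0, 0.8]
grip_width: 0.146
grip_force: 39.9
```

```bash
python3 -m crank '[[0,0,0,0.2,0],[0,0,0,0.4,0],[0,0,0.1,0.55,0],[0,-0.05,0.35,0.58,-0.02],[0,-0.1,0.6,0.58,-0.04]]'; python3 -m crank '[[0,-0.08,0.25,0,-0.01],[0,-0.16,0.5,0,-0.0145],[0,-0.22,0.75,0,-0.0145],[0,-0.28,0.95,0,-0.0145],[0,-0.3,1,0,-0.0145]]'; python3 -m crank '[[0,-0.08,0.25,0,0],[0,-0.116,0.45,0,0],[0,-0.116,0.51,0,0],[0,-0.116,0.51,0,0]]'
python3 - <<'E'
from h import *
w=snap('wrist','w13');s=get_state();print(s['position'],2*np.degrees(np.arctan2(*s['tool_rot'][[1,0]]))-90,s['ft_force'])
E
```

```text
time: 29.88
position: [0.5253, -0.0052, 0.181]
tool_rot: [1.827, 2.555, 0.001]
ft_force: [1.7, 0.1, -1.7]
grip_width: 0.139
grip_force: 39.9
time: 30.5
position: [0.4637, 0.197, 0.1799]
tool_rot: [-1.927, -2.479, 0.003]
ft_force: [0.5, -0.8, -1.7]
grip_width: 0.147
grip_force: 39.9
time: 31.0
position: [0.4428, 0.2952, 0.1802]
tool_rot: [1.934, 2.474, -0.003]
ft_force: [1.6, -0.2, -2.2]
grip_width: 0.146
grip_force: 39.9
[0.44320093 0.29411512 0.1804282 ] 13.876965393996542 [ 0.35083288 -1.68690366 -2.11005646]
```

Run:
```python
from h import *
g=cv2.cvtColor(cv2.imread('pics/w13.png'),6)
O=np.array([.4563,.2446]);yaw=np.radians(-76.0);ex=np.array([np.cos(yaw),np.sin(yaw)]);ey=np.array([-ex[1],ex[0]])
for x in(-85,-75,-60,-29,0): print(x,[proj('w13',[*(O+ex*x/1e3+ey*y),.089]).round(0).tolist() for y in(-.02,-.013,.013,.02)])
T=get_state()['position'][:2];print('head',[proj('w13',[*(T+ex*a),.126]).round(0).tolist() for a in(-.018,.018)],'TCPy',((T-O)@ey*1e3).round(2),((T-O)@ex*1e3).round(1))
for v in range(120,300,8): print(v,g[v,216:344:4].tolist())
```

```text
-85 [[256.0, 159.0], [265.0, 159.0], [298.0, 159.0], [307.0, 159.0]]
-75 [[256.0, 171.0], [265.0, 171.0], [298.0, 171.0], [307.0, 171.0]]
-60 [[257.0, 190.0], [265.0, 190.0], [298.0, 190.0], [307.0, 190.0]]
-29 [[257.0, 226.0], [266.0, 226.0], [297.0, 226.0], [306.0, 226.0]]
0 [[258.0, 258.0], [266.0, 258.0], [297.0, 258.0], [305.0, 258.0]]
head [[281.0, 190.0], [281.0, 238.0]] TCPy -0.73 -51.2
120 [156, 100, 138, 140, 94, 108, 144, 104, 75, 92, 71, 72, 73, 74, 90, 90, 89, 89, 88, 88, 87, 87, 87, 83, 89, 155, 132, 133, 117, 117, 118, 120]
128 [179, 91, 133, 138, 98, 106, 109, 93, 68, 72, 66, 66, 66, 67, 94, 94, 94, 94, 94, 94, 94, 94, 95, 82, 94, 163, 139, 132, 96, 91, 96, 92]
136 [180, 123, 127, 131, 100, 107, 106, 93, 55, 39, 45, 46, 48, 47, 49, 75, 76, 78, 79, 78, 79, 80, 72, 79, 88, 117, 137, 122, 93, 91, 90, 90]
144 [95, 122, 125, 130, 105, 106, 107, 107, 105, 127, 75, 72, 72, 72, 72, 92, 93, 92, 92, 92, 93, 112, 119, 137, 102, 102, 103, 100, 93, 93, 90, 91]
152 [97, 96, 125, 132, 110, 105, 107, 107, 105, 134, 76, 71, 72, 72, 73, 92, 92, 93, 92, 92, 95, 109, 113, 130, 102, 101, 
[... 1975 characters left out ...]
150, 136, 142]
264 [118, 143, 157, 166, 108, 91, 143, 97, 11, 11, 19, 18, 46, 61, 68, 70, 69, 69, 66, 57, 20, 19, 10, 9, 19, 131, 107, 149, 148, 143, 143, 76]
272 [175, 176, 176, 170, 170, 171, 133, 31, 13, 13, 19, 18, 40, 56, 63, 65, 69, 69, 65, 56, 19, 21, 18, 11, 12, 114, 126, 90, 123, 135, 152, 143]
280 [24, 23, 24, 23, 24, 24, 11, 8, 15, 18, 19, 18, 38, 50, 55, 54, 58, 60, 57, 50, 21, 19, 20, 13, 9, 13, 24, 22, 20, 23, 24, 21]
288 [24, 23, 25, 22, 23, 19, 12, 12, 12, 19, 18, 21, 66, 65, 65, 67, 67, 68, 67, 68, 49, 20, 19, 16, 11, 9, 15, 20, 23, 23, 22, 20]
296 [25, 23, 23, 22, 36, 74, 33, 11, 12, 17, 19, 17, 63, 65, 65, 66, 65, 67, 66, 65, 34, 19, 17, 15, 10, 12, 62, 77, 22, 22, 22, 23]
```

```bash
python3 -m crank '[[0,-0.006,-0.002,-0.1,0],[0,-0.006,-0.002,-0.2,0],[0,-0.006,-0.002,-0.28,0],[0,-0.006,-0.002,-0.3,0],[0,-0.006,-0.002,-0.3,0]]'; python3 -m crank '[[0,0,0,-0.03,0],[0,0,0,-0.05,0],[0,0,0,-0.06,0],[0,0,0,-0.06,0]]'
```

```text
time: 31.68
position: [0.4417, 0.2953, 0.121]
tool_rot: [1.935, 2.474, 0.0]
ft_force: [0.2, -0.4, -2.4]
grip_width: 0.149
grip_force: 39.9
time: 32.17
position: [0.4413, 0.2957, 0.1087]
tool_rot: [1.934, 2.475, -0.0]
ft_force: [-0.0, 0.1, -3.0]
grip_width: 0.146
grip_force: 39.9
```

```bash
python3 -m crank '[[0,0,0,-0.02,0],[0,0,0,-0.035,0],[0,0,0,-0.05,0],[0,0,0,-0.05,0]]'; python3 -m crank '[[0,0,0,-0.02,0],[0,0,0,-0.03,0],[0,0,0,-0.043,0],[0,0,0,-0.043,0]]'
```

```text
time: 32.67
position: [0.4417, 0.2959, 0.0997]
tool_rot: [-1.935, -2.475, -0.001]
ft_force: [-1.8, -0.4, 6.5]
grip_width: 0.146
grip_force: 39.9
time: 33.17
position: [0.4417, 0.2959, 0.0918]
tool_rot: [-1.934, -2.475, -0.002]
ft_force: [-2.9, -1.8, 9.2]
grip_width: 0.145
grip_force: 39.9
```

```bash
python3 -m crank '[[0,0,0,-0.006,0],[0,0,0,-0.008,0.028],[0,0,0,-0.008,0.056],[0,0,0,-0.008,0.084],[0,0,0,-0.008,0.11]]'
python3 - <<'E'
from h import *
s=get_state();print(s['position'],2*np.degrees(np.arctan2(*s['tool_rot'][[1,0]]))-90,s['torque'],s['joint_positions'][6])
E
```

```text
time: 33.8
position: [0.4437, 0.2975, 0.0914]
tool_rot: [0.973, 2.984, 0.009]
ft_force: [0.6, 0.0, 9.9]
grip_width: 0.146
grip_force: 39.9
[0.44366381 0.29752517 0.09141145] 53.87911555322614 [ 0.04858454  0.09875233 -0.08105104] 0.36101580729612476
```

```bash
python3 -m crank '[[0,0,0,-0.006,0.028],[0,0,0,-0.006,0.056],[0,0,0,-0.006,0.084],[0,0,0,-0.006,0.112],[0,0,0,-0.006,0.14]]'; python3 -m crank '[[0,0,0,0,0],[0,0,0,0,0]]'
python3 - <<'E'
from h import *
s=get_state();print(s['position'],2*np.degrees(np.arctan2(*s['tool_rot'][[1,0]]))-90,s['torque'],s['joint_positions'][6])
E
```

```text
time: 34.42
position: [0.4437, 0.2981, 0.0905]
tool_rot: [-0.39, 3.112, 0.007]
ft_force: [-0.6, 0.6, 9.8]
grip_width: 0.145
grip_force: 39.9
time: 34.67
position: [0.4437, 0.2981, 0.0905]
tool_rot: [-0.382, 3.113, 0.007]
ft_force: [0.2, 0.9, 10.6]
grip_width: 0.146
grip_force: 39.8
[0.44370905 0.29806794 0.09049335] 104.01038700714071 [0.18258637 0.18224254 0.10291597] 1.2258975128812422
```

```bash
python3 -m crank '[[0,0,0,0.012,0],[0,0,0,0.022,0],[0,0,0,0.03,0],[0,0,0,0.03,0]]'; python3 -m crank '[[0,0,0,0.005,0],[0,0,0,0.01,0],[0,0,0,0.01,0]]'
```

```text
time: 35.17
position: [0.4436, 0.2979, 0.0957]
tool_rot: [-0.382, 3.113, 0.006]
ft_force: [2.2, 1.4, 8.2]
grip_width: 0.145
grip_force: 39.8
time: 35.55
position: [0.4434, 0.2977, 0.0959]
tool_rot: [-0.382, 3.113, 0.005]
ft_force: [6.0, 5.1, -0.9]
grip_width: 0.146
grip_force: 39.9
```

```bash
python3 -m crank '[[0.5,0,0,-0.006,0],[0.5,0,0,-0.006,0],[0.5,0,0,-0.006,0],[0.5,0,0,-0.006,0],[0.5,0,0,0,0]]'; python3 -m crank '[[0.6,0,0,0.1,0],[0.6,0,0,0.3,0],[0.6,0,0,0.55,0],[0.6,0,0,0.75,0],[0.6,0,0,0.75,0]]'
python3 - <<'E'
from h import *
w=snap('wrist','w14');s=get_state();print(s['position'],s['ft_force'],2*np.degrees(np.arctan2(*s['tool_rot'][[1,0]]))-90)
O=np.array([.4563,.2446]);yaw=np.radians(-76.0);ex=np.array([np.cos(yaw),np.sin(yaw)]);ey=np.array([-ex[1],ex[0]])
g=cv2.cvtColor(w,7);B=O-ex*.052
print('wing top pred',[proj('w14',[*(B+ey*k),.158]).round(0).tolist() for k in(-.023,0,.023)],'across',[proj('w14',[*(B+ex*k),.158]).round(0).tolist() for k in(-.0065,.0065)],'ring',proj('w14',[*(O+ey*.0685),.081]),'strap top',[proj('w14',[*(O+ex*a+ey*b),.089]).round(0).tolist() for a in(-.03,.013) for b in(-.012,.012)])
for v in range(150,300,7): print(v,g[v,220:340:4].tolist())
E
```

```text
time: 36.17
position: [0.4408, 0.2956, 0.095]
tool_rot: [0.383, -3.117, 0.0]
ft_force: [-0.7, 0.0, 0.6]
grip_width: 0.492
grip_force: 0.0
time: 36.8
position: [0.443, 0.297, 0.2491]
tool_rot: [-0.382, 3.113, 0.007]
ft_force: [-0.3, 0.4, -0.7]
grip_width: 0.596
grip_force: 0.0
[0.44188022 0.29629024 0.2467847 ] [-0.57450534  0.3570292   0.54837007] 103.99540122244252
wing top pred [[278.0, 174.0], [278.0, 202.0], [278.0, 228.0]] across [[286.0, 202.0], [270.0, 202.0]] ring [229.09458626 242.73067676] strap top [[255.0, 170.0], [256.0, 193.0], [211.0, 170.0], [213.0, 194.0]]
150 [147, 111, 133, 142, 82, 129, 131, 130, 132, 174, 173, 137, 129, 128, 129, 130, 130, 130, 130, 131, 129, 131, 131, 127, 120, 116, 36, 34, 38, 109]
157 [139, 107, 142, 144, 77, 126, 125, 122, 122, 121, 122, 122, 121, 120, 120, 120, 150, 151, 120, 120, 116, 120, 112, 112, 111, 110, 76, 46, 54, 58]
164 [121, 113, 110, 97, 88, 117, 91, 93, 83, 78, 81, 82, 80, 136, 87, 55, 88, 101, 63, 65, 62, 70, 69, 68, 70, 69, 70, 62, 50, 58]
171 [82, 82, 82, 83, 82, 83, 86, 79, 78, 115, 117, 128, 98, 96, 59, 59, 53, 77, 104, 107
[... 1916 characters left out ...]
29, 126, 108, 113, 127, 129, 129, 129, 129, 129, 128, 129, 129, 128, 129, 127, 120, 118, 119, 118, 104, 11]
276 [11, 21, 130, 130, 129, 130, 130, 128, 126, 127, 127, 128, 129, 126, 126, 126, 127, 128, 128, 129, 128, 126, 126, 126, 119, 118, 118, 116, 96, 13]
283 [14, 11, 128, 126, 127, 126, 125, 126, 126, 126, 126, 124, 123, 126, 126, 126, 127, 126, 127, 126, 124, 124, 123, 124, 117, 116, 115, 117, 92, 13]
290 [11, 12, 120, 124, 124, 125, 125, 127, 127, 127, 127, 127, 127, 127, 128, 100, 90, 91, 92, 92, 96, 96, 95, 93, 119, 116, 116, 117, 89, 12]
297 [10, 75, 126, 127, 128, 127, 126, 127, 128, 127, 126, 126, 119, 104, 114, 177, 171, 102, 106, 170, 175, 98, 91, 96, 96, 107, 122, 119, 115, 10]
```

```bash
python3 -c "
from bench import *
print(close_job())"
```

```text
the job is handed in; nothing more can be done
None
```

The rod is in its rests with the strap down flat on the shank, and the hammer-head bolt is caught crosswise under the lips. Everything was released and the job handed in at about 37 s; the hand-in returned no verdict.

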